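Index the tall vial to the reader and start it

ROBOT

A 6-joint arm with a two-finger parallel gripper is mounted at the origin on the work surface. World frame = base frame: x ahead of the robot, y to its left, z up, the work surface at z = 0. Lengths are in m, angles in rad, forces in N, time in s.
With the tool pointing down it reaches from about 0.225 to 0.875 m from the base axis. Payload 3.4 kg.
Tool frame: the origin (TCP) lies at the very end of the fingers, on their centre line; the grasp point (between the pads) lies 19 mm behind it (manip.tcp_to_grasp is the distance from the TCP to the grasp point, in m); z points along the fingers, y is the line along which they close (so a half turn about z gives the same grasp; the last joint's range is limited). The gripper opens to 85 mm and grips with 20 to 120 N. Pads are 22 mm wide; open, the fingers measure 114 mm over their backs; the gripper's body (76 mm by 85 mm) begins 54 mm behind the grasp point. The pads swing forward as they close: fully open they stand 13 mm farther back than shut.
Start: joints at [-1.235, 0.276, 1.505, -0, 1.361, -0.121], TCP at [0.254, -0.516, 0.231] pointing down, gripper open.
Joint ranges: [-2.89, 2.89], [-0.75, 2.08], [0.22, 2.7], [-1.18, 4.32], [0.11, 2.71], [-2.7, 2.7]. Speed limits (rad/s): [2.57, 2.57, 3.14, 3.14, 3.14, 3.14].

INTERFACE

Orientations are given as a unit quaternion [w, x, y, z].
In Python, from rig import status, get_image, job, manip gives the robot as it stands.
- The arm moves only by the tool apply_moves, never from a script. Its arguments are lists of equal length, an entry for each row: "xyz": the shift along the tool's x, y, z each as a share of 0.3 m, from -1 to 1, a list of three; "rot": the turn, a rotation vector about the tool's x, y, z each as a share of 60 degrees, from -1 to 1, a list of three; "hand": the opening, from -1 (shut) to 1 (fully open). A call has 1 to 8 rows; each row shifts and turns the commanded pose from where the row before left it, along the tool's axes as they then stand; what a row does not reach is not made up. A row lasts 1/8 s, in which the tool goes at most 62.5 mm and 10.7 degrees, less where a joint would pass 70% of its speed; a pose out of reach is approached as far as the arm can. A call with a number of a shift or a turn outside -1 to 1 is refused whole. A call with a gripper value outside its range is refused whole. The fingers move at their own pace and stop on an object; "force" is the grip in N (left out, the last holds). Time passes only in rows, so rows that do not move let the fingers close. It gives the time, the measured TCP pose, the force, the opening and the grip force at its end, in the units of the state.
- status.get_state(): the state, without advancing time (a new reading comes with each control period).
- get_image(name): name is "scene" or "top"; returns a dict with "pixels" (420x560x3 uint8, red, green, blue), "fovy" (degrees; the focal length in pixels is half the picture's height over the tangent of half this angle, whatever the lens; pixels are square), "cx", "cy" (the principal point, pixels), "origin" and "orientation" of the camera in the world. Camera axes: x right, y down, z forward; pixel columns grow to the right and rows downward; lengths in m; the calibration is good to about 2 mm. A picture is of the moment at which its call begins. There is no depth.
- job.sign_off(): hands the job in; it is judged then, once.
The state is a dict: "clock": time; "qpos": joint angles; "qd": joint speeds; "effort": joint torques, N m; "position": TCP position; "ee_rot": TCP orientation; "contact_force": force on the tool from outside, world axes, zero at the start; "moment": the same for the moment, N m; "width": finger opening in m; "gripper_force": force on a finger pad.
Only numpy, scipy, OpenCV 4.12 (cv2) and the standard library are available. Lean on these libraries where they do the work, as an engineer would, in place of code of your own. Each camera call takes 0.05 s, during which the arm holds its last target. There are 200 camera calls.

TASK

Turn the four-spoke vial carousel by pushing on its spokes with a fingertip until the tall vial stands squarely in front of the reader's window, then, with it standing still there, press the reader's start key right down and let it go. Do not press the key before the vial is in place. Do not touch or lift the two vials, leave the other things on the bench where they are, and finish with the hand clear of everything.

Things in the scene. Friction and masses are not known exactly. Their poses are not given: they have to be found in the camera images.
- reader: Fixed white instrument: a round grey foot 150 mm across, 15 mm high, with the carousel's spindle in its centre, and a reading head beside the carousel. Origin on the bench at the carousel's axis; its x axis points level from the spindle to the middle of the head. Position and heading differ each time.
- window (a point): Middle of the dark upright window (18 mm wide) in the head's front face, 122 mm from the spindle along the reader's x axis. The head is a white box 66 mm deep (along the reader's x), 90 mm wide, its top 105 mm above the bench; a thin dark line on top at the front edge marks the window's middle.
- read_spot (a point): The reading place: the point in front of the window where the middle of the tall vial's underside belongs, 95 mm from the spindle along the reader's x axis, 40 mm above the bench.
- carousel: Carousel turning without end, both ways, about the vertical spindle; it rubs (0.07 N m: 1.2 N pushed 60 mm from the axis), stays where left and does not coast. Origin on the axis 40 mm above the bench; four level spokes along its +x, +y, -x, -y. Hub 38 mm across, top 70 mm above the bench. Below it only the foot and a 12 mm high strip from foot to head.
- spoke (a point): Middle of the top of the +x spoke, 50 mm from the axis. All four spokes are alike: bare bars 10 mm wide, 16 mm tall, underside 44 and top 60 mm above the bench, bare from 19 to 78 mm from the axis, each ending in a round open cup (34 mm outside diameter, centre 95 mm from the axis, rim 60 and underside 35 mm above the bench, inner floor 40 mm).
- tall_vial: The vial to be read: amber glass with a paper label and a white cap, 25 mm in diameter and 60 mm tall, standing loose in one of the carousel's black cups, on the +x or the +y spoke; top 100 mm above the bench. Origin at the centre of its underside, z up.
- short_vial: The other vial, same diameter but only 36 mm tall, standing loose in the cup of the +y or +x spoke, the one that the tall vial is not on; top 76 mm above the bench. The other two cups are empty. Origin at the centre of its underside.
- key (a joint): The start key's travel: 0 is up, 0.005 m is right down; springs back by itself when let go. Right down takes about 4 N.
- key_top (a point): Middle of the top of the start key, a round push button 28 mm across in a housing on top of the reading head, pressed straight down; its top is about 126 mm above the bench, 162 mm from the spindle along the reader's x axis.
- amber_bottle: Bystander: amber bottle 54 mm across, 110 mm tall. Origin at the centre of its underside.
- white_jar: Bystander: jar 64 mm across, 75 mm tall. Origin at the centre of its underside.
- tube_rack: Bystander: black rack 120 x 70 x 35 mm with small holes. Origin at the centre of its underside.
- marker: Bystander: black marker pen 16 mm thick lying on the bench, about 125 mm long.

How it is judged:
By the outcome, as a careful person would: the job done as asked, in the order asked, and still so for the second after the job is handed in, with the robot touching nothing.
It also fails if it takes over 72 s, if anything falls off the work surface, if the arm or the gripper's body presses on something with over 40 N, if the wrist force passes 120 N, or if a joint passes its speed limit or range.

## Working session

There is one attempt and no reset: what is moved stays moved. The work goes in short steps, Python scripts to look and compute and a tool call to move; the robot and the scene stay as the last step left them, time stands still between calls to the robot, and variables do not carry over. Pictures are saved under pics/ and viewed, at most 10 in all, crops included, and the job is handed in when it is done.

Besides the shell and the picture viewer there is one more tool, called after "Emit:" as name(argument=value, ...) on one line, values as JSON. apply_moves: Moves the arm, as the interface text tells. Its arguments: {"type":"object","properties":{"xyz":{"type":"array","items":{"type":"array","items":{"type":"number","minimum":-1,"maximum":1}}},"rot":{"type":"array","items":{"type":"array","items":{"type":"number","minimum":-1,"maximum":1}}},"hand":{"type":"array","items":{"type":"number"}},"force":{"type":"number"}},"required":["xyz","rot","hand"]}

```bash
mkdir -p pics; cat > h.py <<'E'
import numpy as np, cv2
from rig import status, get_image, job, manip
from scipy.spatial.transform import Rotation as R
def rot(q): return R.from_quat([q[1],q[2],q[3],q[0]]).as_matrix()
def snap(name,fn=None):
    im=get_image(name)
    if fn: cv2.imwrite('pics/'+fn,im['pixels'][:,:,::-1])
    return im
def foc(im): return im['pixels'].shape[0]/2/np.tan(np.radians(im['fovy'])/2)
def cast(im,u,v,z):
    d=rot(im['orientation'])@np.array([(u-im['cx'])/foc(im),(v-im['cy'])/foc(im),1]); o=np.array(im['origin'])
    return o+d*(z-o[2])/d[2]
def proj(im,p):
    c=rot(im['orientation']).T@(np.array(p)-np.array(im['origin'])); return im['cx']+foc(im)*c[0]/c[2], im['cy']+foc(im)*c[1]/c[2]
E
python3 - <<'E'
from h import *
for n in('top','scene'):
    im=snap(n,n+'0.png'); print(n,{k:v for k,v in im.items() if k!='pixels'})
print(status.get_state())
E
```

```text
top {'fovy': 57.37076001559746, 'cx': 281.2276493676452, 'cy': 211.68614929165713, 'origin': array([0.43988246, 0.0295072 , 1.17777924]), 'orientation': array([ 0.03019793, -0.70277881,  0.70958817, -0.04092248])}
scene {'fovy': 56.31359775684266, 'cx': 282.2310858041417, 'cy': 205.0584596316976, 'origin': array([ 1.03613214, -0.10851673,  0.97100063]), 'orientation': array([-0.20281366,  0.77035498,  0.58465516, -0.15361698])}
{'clock': 0.1, 'qpos': array([-1.23497590e+00,  2.76522091e-01,  1.50596721e+00, -5.73911203e-06,
        1.36071518e+00, -1.21009509e-01]), 'qd': array([ 0.00080106, -0.00094811, -0.00440519,  0.00046527,  0.00195073,
        0.00055233]), 'effort': array([ 1.33229085e-03, -4.17698514e+01, -2.46405190e+01, -3.14495480e-05,
        5.75111408e-03, -1.20687997e-05]), 'position': array([ 0.2534723 , -0.51560797,  0.2305474 ]), 'ee_rot': array([-8.00966498e-04,  9.74026071e-01,  2.26434459e-01, -8.91827603e-05]), 'contact_force': array([0.62628197, 0.99061538, 0.23379717]), 'moment': array([ 0.01046202,  0.01029713, -0.02633784]), 'gripper_force': 0.0, 'width': 0.08505042655746514}
```

View pics/top0.png

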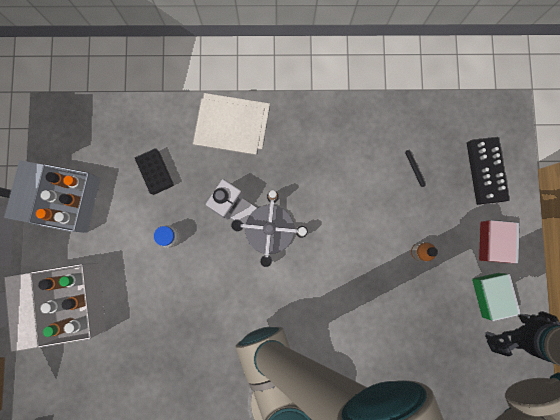

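View pics/scene0.png

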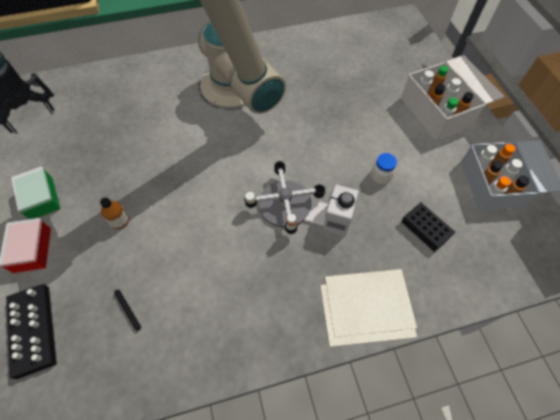

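```bash
python3 - <<'E'
from h import *
a=cv2.imread('pics/top0.png')[160:285,190:330]; b=cv2.imread('pics/scene0.png')[140:260,220:380]
a=cv2.resize(a,(448,400),interpolation=cv2.INTER_CUBIC); b=cv2.resize(b,(350,262)) if 0 else cv2.resize(b,(352,264),interpolation=cv2.INTER_CUBIC)
c=np.zeros((400,800,3),np.uint8); c[:,:448]=a; c[:264,448:]=b
cv2.imwrite('pics/crop0.png',c)
E
```

```text
(no output)
```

View pics/crop0.png

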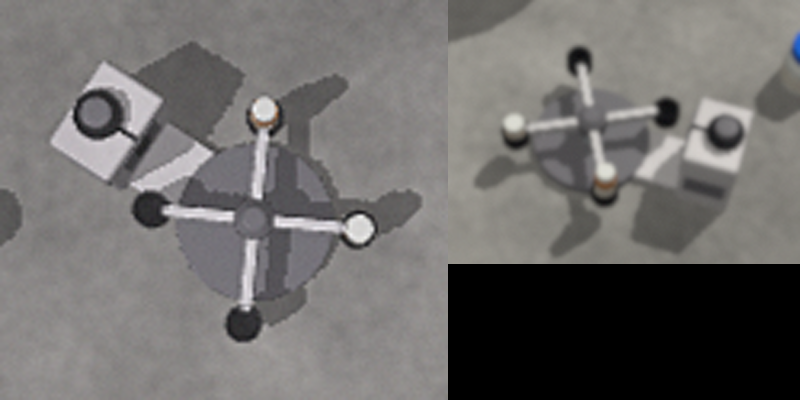

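```bash
cat > meas.py <<'E'
from h import *
def blob(im,mask,u,v,r,near=True):
    m=np.zeros(mask.shape,np.uint8); cv2.circle(m,(int(u),int(v)),r,255,-1)
    n,l,s,c=cv2.connectedComponentsWithStats((mask&(m>0)).astype(np.uint8))
    k=max(range(1,n),key=lambda i:s[i,4]); return c[k],s[k,4],l==k
if __name__=='__main__':
  for n,hub,key,head in(('top',(269,229),(221,195),(222,199)),('scene',(286,194),(347,199),(344,202))):
    im=get_image(n); p=im['pixels'].astype(int); g=p.mean(2); 
    print(n,'hub guess',cast(im,*hub,.07),'key guess',cast(im,*key,.126))
    c,a,_=blob(im,g<80,*key,12); print('keydark',c,a,cast(im,*c,.126))
    for t in(150,165,180):
      c,a,l=blob(im,g>t,*head,26); cnt=cv2.findContours(l.astype(np.uint8),0,2)[0]
      r=cv2.minAreaRect(np.vstack(cnt)); q=cv2.boxPoints(r); w=[cast(im,*x,.105)[:2].round(4) for x in q]; print('head',t,a,r,np.array(w).tolist())
  im=get_image('top'); print(im['pixels'].mean(2).astype(int)[184:250:1,225:320][12:60:4].tolist()[:3])
  hsv=cv2.cvtColor(im['pixels'],cv2.COLOR_RGB2HSV)
  big=cv2.resize(im['pixels'][160:285,190:330],None,fx=6,fy=6,interpolation=cv2.INTER_CUBIC)[:,:,::-1]
  im2=get_image('scene')
E
python3 meas.py
python3 - <<'E'
from h import *
im=get_image('top');im2=get_image('scene')
a=cv2.resize(im['pixels'][176:270,198:312],(400,330),interpolation=cv2.INTER_CUBIC)
for i,(x,(u0,v0,w,h)) in enumerate(((im,(198,178,110,84)),(im2,(240,150,122,92)))):
    s=min(780/w,590/h); c=cv2.resize(x['pixels'][v0:v0+h,u0:u0+w],None,fx=s,fy=s,interpolation=cv2.INTER_CUBIC)[:,:,::-1].copy()
    for k in range(0,w,10):
        cv2.putText(c,str(u0+k),(int((k+.5)*s),10),0,.35,(0,0,255),1); cv2.line(c,(int((k+.5)*s),12),(int((k+.5)*s),16),(0,0,255),1)
    for k in range(0,h,10):
        cv2.putText(c,str(v0+k),(0,int((k+.5)*s)+4),0,.35,(0,0,255),1)
    print(s,c.shape); cv2.imwrite(f'pics/z{i}.png',c)
E
```

```text
top hub guess [0.50173488 0.04792387 0.07      ] key guess [0.59377594 0.17876372 0.126     ]
keydark [220.98245614 195.78947368] 114 [0.59157662 0.17880024 0.126     ]
head 150 240 ((218.0168914794922, 204.07305908203125), (21.94195556640625, 14.733970642089844), 32.00538635253906) [[0.5703, 0.2269], [0.6055, 0.2053], [0.5721, 0.1529], [0.537, 0.1747]]
head 165 232 ((218.076904296875, 203.88461303710938), (21.63330841064453, 14.699555397033691), 33.6900634765625) [[0.5717, 0.2264], [0.6062, 0.2038], [0.5717, 0.1531], [0.5374, 0.1758]]
head 180 211 ((217.84613037109375, 203.7307586669922), (21.07860565185547, 14.144854545593262), 33.690067291259766) [[0.5724, 0.226], [0.6056, 0.2043], [0.572, 0.1549], [0.539, 0.1767]]
scene hub guess [0.51564109 0.04787964 0.07      ] key guess [0.60294146 0.18081757 0.126     ]
keydark [344.53703704 202.5462963 ] 108 [0.61090185 0.17138126 0.126     ]
head 150 332 ((335.6790466308594, 207.16903686523438), (36.674156188964844, 15.409947395324707), 10.885527610778809) [[0.605, 0.1011], [0.5649, 0.122], [0.609, 0.2038], [0.6478, 0.1813]]
head 165 218 (
[... 1057 characters left out ...]
 86, 83, 97, 128, 128, 124, 123, 125, 129, 129, 132, 130, 123, 123, 125, 130, 128, 127, 126, 124, 125, 125, 123, 130, 128, 129, 132, 131, 131, 134, 135, 135, 133, 130, 133, 134], [199, 195, 197, 195, 204, 201, 157, 97, 96, 41, 37, 41, 74, 123, 137, 139, 136, 134, 134, 134, 134, 136, 138, 134, 137, 151, 166, 86, 82, 87, 100, 105, 134, 130, 133, 134, 137, 138, 142, 143, 135, 113, 136, 102, 104, 172, 205, 197, 167, 91, 99, 99, 110, 143, 130, 86, 91, 93, 93, 90, 85, 101, 136, 136, 133, 129, 131, 134, 131, 125, 127, 130, 128, 127, 131, 129, 132, 129, 133, 130, 134, 132, 133, 129, 131, 131, 130, 133, 137, 136, 131, 129, 132, 136, 136]]
7.023809523809524 (590, 773, 3)
6.39344262295082 (588, 780, 3)
```

View pics/z0.png

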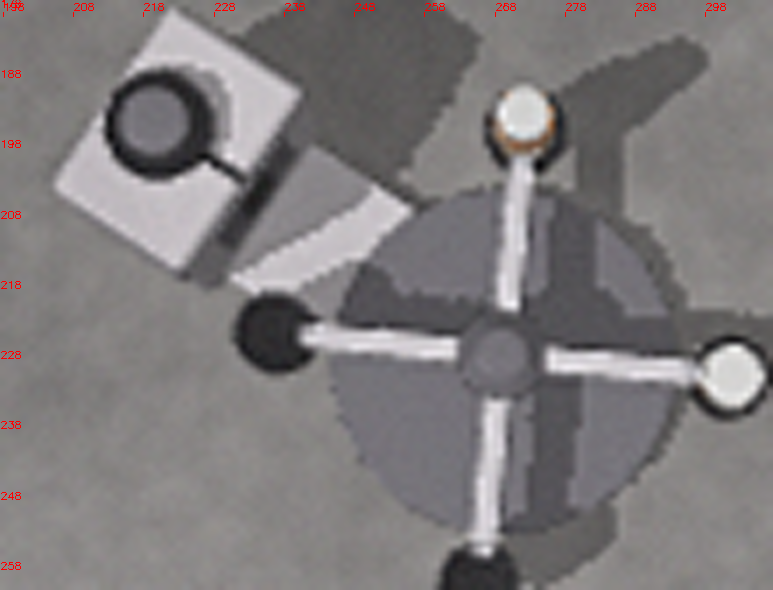

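View pics/z1.png

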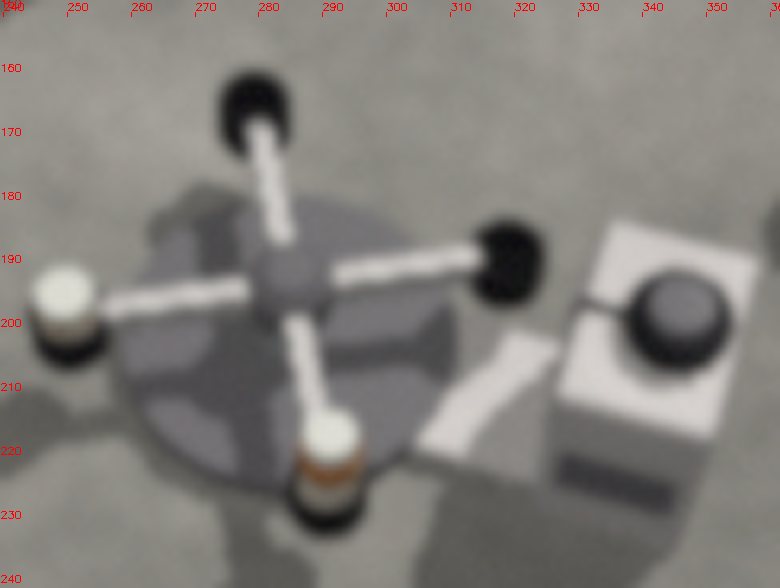

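```bash
python3 - <<'E'
from h import *
P={'top':dict(hub=(268.26,228.47,.07),key=(219.71,194.16,.126),A=(221.7,178.64,.105),B=(240.35,190.88,.105),C=(223.4,216.65,.105),D=(205.2,203.98,.105),line=(232.1,203.4,.105),tall=(272.24,193.6,.1),short=(301.4,230.9,.076),c1=(236.65,224.8,.06),c2=(265.7,260.1,.06)),
'scene':dict(hub=(284.5,192.05,.07),key=(345.86,195.96,.126),D=(335.5,183.9,.105),A=(358.4,190.5,.105),B=(351.2,218,.105),C=(326.6,211.3,.105),line=(330.2,196.6,.105),tall=(291.3,217.1,.1),short=(249.7,194.9,.076))}
for n in P:
    im=get_image(n); w={k:cast(im,*v)[:2] for k,v in P[n].items()}; h=w['hub']
    print(n)
    for k,v in w.items(): d=v-h; print(k,v.round(4),'r',np.hypot(*d).round(4),'ang',np.degrees(np.arctan2(d[1],d[0])).round(2))
    for a,b in('AB','BC','CD','DA'): d=w[b]-w[a]; print(a,b,np.hypot(*d).round(4),np.degrees(np.arctan2(d[1],d[0])).round(2))
E
```

```text
top
hub [0.5033 0.05  ] r 0.0 ang 0.0
key [0.5961 0.1823] r 0.1616 ang 54.93
A [0.6435 0.18  ] r 0.1912 ang 42.82
B [0.6081 0.1273] r 0.1303 ang 36.4
C [0.5356 0.1747] r 0.1288 ang 75.47
D [0.5718 0.2259] r 0.1887 ang 68.72
line [0.5728 0.1505] r 0.1221 ang 55.33
tall [0.6004 0.0375] r 0.0979 ang -7.35
short [ 0.495  -0.0452] r 0.0956 ang -94.94
c1 [0.5154 0.1422] r 0.0929 ang 82.49
c2 [0.4125 0.0583] r 0.0912 ang 174.83
A B 0.0635 -123.91
B C 0.0866 146.86
C D 0.0626 54.74
D A 0.0852 -32.57
scene
hub [0.5087 0.0457] r 0.0 ang 0.0
key [0.5939 0.1811] r 0.16 ang 57.84
D [0.541  0.1749] r 0.1332 ang 75.95
A [0.5761 0.2253] r 0.1919 ang 69.43
B [0.6466 0.179 ] r 0.1918 ang 44.04
C [0.6121 0.1262] r 0.1311 ang 37.9
line [0.5739 0.1489] r 0.1221 ang 57.74
tall [0.6016 0.037 ] r 0.0933 ang -5.35
short [ 0.4958 -0.0469] r 0.0935 ang -97.89
A B 0.0843 -33.29
B C 0.0631 -123.11
C D 0.0862 145.56
D A 0.0614 55.14
```

Emit:
apply_moves(xyz=[[0,0,0],[0,0,0],[0,0,0],[0.14,-0.034,0],[0.14,-0.034,0],[0.14,-0.034,0],[0.14,-0.034,0],[0.14,-0.034,0]], rot=[[0,0,-0.167],[0,0,-0.167],[0,0,-0.167],[0,0,0],[0,0,0],[0,0,0],[0,0,0],[0,0,0]], hand=[-1,-1,-1,-1,-1,-1,-1,-1])

```text
clock: 1.5
position: [0.3283, -0.3119, 0.2315]
ee_rot: [0.0, 0.882, 0.471, 0.0]
contact_force: [0.8, 0.0, 0.1]
width: -0.0001
gripper_force: 0.0
```

Emit:
apply_moves(xyz=[[0.14,-0.034,0],[0.14,-0.034,0],[0.14,-0.034,0],[0.14,-0.034,0],[0.14,-0.034,0],[0.14,-0.034,0],[0.14,-0.034,0],[0.14,-0.034,0]], rot=[[0,0,0],[0,0,0],[0,0,0],[0,0,0],[0,0,0],[0,0,0],[0,0,0],[0,0,0]], hand=[-1,-1,-1,-1,-1,-1,-1,-1])

```text
clock: 2.5
position: [0.4473, 0.0129, 0.2316]
ee_rot: [0.0, 0.882, 0.471, 0.0]
contact_force: [-0.0, -0.8, -0.6]
width: -0.0003
gripper_force: 0.0
```

```bash
cat >> h.py <<'E'
S=np.array([.5055,.048]); PSI=np.radians(56.2)
def where():
    s=status.get_state(); m=rot(s['ee_rot']); d=s['position'][:2]-S
    c,sn=np.cos(PSI),np.sin(PSI)
    print('t',round(s['clock'],2),'reader mm',(1e3*np.array([d[0]*c+d[1]*sn,-d[0]*sn+d[1]*c])).round(1),'z',round(s['position'][2],4),'yaw',np.degrees(np.arctan2(m[1,0],m[0,0])).round(2),'tilt',m[:,2].round(3),'F',s['contact_force'].round(2),'q',s['qpos'].round(2),'w',round(s['width'],4))
E
python3 -c "from h import *;where()"
```

```text
t 2.5 reader mm [-61.5  28.8] z 0.2316 yaw 56.24 tilt [ 0.001 -0.    -1.   ] F [-0.02 -0.81 -0.63] q [-0.13  0.08  1.75 -0.    1.31  0.46] w -0.0003
```

Emit:
apply_moves(xyz=[[0.085,-0.021,0],[0.085,-0.021,0],[0.085,-0.021,0],[0,0,0.12],[0,0,0.12],[0,0,0.12],[0,0,0],[0,0,0]], rot=[[0,0,0],[0,0,0],[0,0,0],[0,0,0],[0,0,0],[0,0,0],[0,0,0],[0,0,0]], hand=[-1,-1,-1,-1,-1,-1,-1,-1])

```text
clock: 3.5
position: [0.4747, 0.0856, 0.1244]
ee_rot: [0.0, 0.882, 0.471, 0.001]
contact_force: [-0.3, 0.2, -0.1]
width: 0.0002
gripper_force: 0.0
```

```bash
python3 -c "
from h import *;where()
im=snap('top');im2=snap('scene')
c=np.zeros((560,800,3),np.uint8)
c[:, :400]=cv2.resize(im['pixels'][150:290,205:305],(400,560),interpolation=2)[:,:,::-1]
c[:400,400:]=cv2.resize(im2['pixels'][140:240,250:350],(400,400),interpolation=2)[:,:,::-1]
cv2.imwrite('pics/a1.png',c)"
```

```text
t 3.5 reader mm [14.2 46.5] z 0.1244 yaw 56.23 tilt [ 0.002 -0.    -1.   ] F [-0.27  0.22 -0.13] q [ 0.03  0.23  1.86 -0.    1.05  0.62] w 0.0002
```

View pics/a1.png

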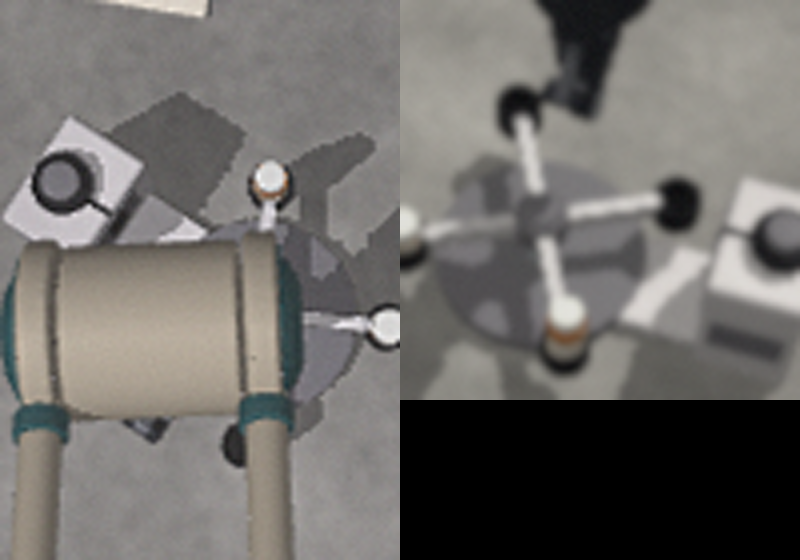

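```bash
python3 -c "
from h import *
im=get_image('scene');print(proj(im,status.get_state()['position']))"
```

```text
(np.float64(295.7907916658707), np.float64(167.06008867641114))
```

Emit:
apply_moves(xyz=[[0,0,0.068],[0,0,0.068],[0,0,0.068],[0,0,0.068],[0,0,0],[0,0,0]], rot=[[0,0,0],[0,0,0],[0,0,0],[0,0,0],[0,0,0],[0,0,0]], hand=[-1,-1,-1,-1,-1,-1])

```text
clock: 4.4
position: [0.4747, 0.0856, 0.0428]
ee_rot: [0.001, 0.882, 0.471, 0.001]
contact_force: [0.4, -0.2, 0.2]
width: 0.0002
gripper_force: 0.0
```

```bash
python3 -c "from h import *;where()"
```

```text
t 4.4 reader mm [14.2 46.5] z 0.0428 yaw 56.23 tilt [ 0.002  0.    -1.   ] F [ 0.41 -0.23  0.18] q [ 0.03  0.33  1.97 -0.    0.84  0.62] w 0.0002
```

Emit:
apply_moves(xyz=[[-0.0152,-0.0063,0],[-0.0152,-0.0063,0],[-0.0152,-0.0063,0],[-0.0152,-0.0063,0],[-0.0112,0.0017,0],[-0.0112,0.0017,0],[-0.0112,0.0017,0],[-0.0112,0.0017,0]], rot=[[0,0,0],[0,0,0],[0,0,0],[0,0,0],[0,0,0],[0,0,0],[0,0,0],[0,0,0]], hand=[-1,-1,-1,-1,-1,-1,-1,-1])

```text
clock: 5.4
position: [0.452, 0.0622, 0.0418]
ee_rot: [0.0, 0.882, 0.471, 0.0]
contact_force: [1.3, 0.8, 0.4]
width: 0.0002
gripper_force: 0.8
```

Emit:
apply_moves(xyz=[[-0.012,0.006,0],[-0.012,0.006,0],[-0.012,0.006,0],[-0.012,0.006,0],[-0.009,0.0092,0],[-0.009,0.0092,0],[-0.009,0.0092,0],[-0.009,0.0092,0]], rot=[[0,0,0],[0,0,0],[0,0,0],[0,0,0],[0,0,0],[0,0,0],[0,0,0],[0,0,0]], hand=[-1,-1,-1,-1,-1,-1,-1,-1])

```text
clock: 6.4
position: [0.4525, 0.031, 0.0416]
ee_rot: [-0.0, 0.882, 0.471, -0.0]
contact_force: [0.2, 1.4, -1.0]
width: -0.0001
gripper_force: 0.7
```

```bash
python3 -c "
from h import *;where()
im=snap('top');im2=snap('scene')
c=np.zeros((560,800,3),np.uint8)
c[:, :400]=cv2.resize(im['pixels'][150:290,205:305],(400,560),interpolation=2)[:,:,::-1]
c[:400,400:]=cv2.resize(im2['pixels'][150:230,280:360],(400,400),interpolation=2)[:,:,::-1]
cv2.imwrite('pics/a2.png',c)"
```

```text
t 6.4 reader mm [-43.6  34.6] z 0.0416 yaw 56.23 tilt [-0. -0. -1.] F [ 0.18  1.36 -0.96] q [-0.09  0.3   2.03 -0.    0.81  0.5 ] w -0.0001
```

View pics/a2.png

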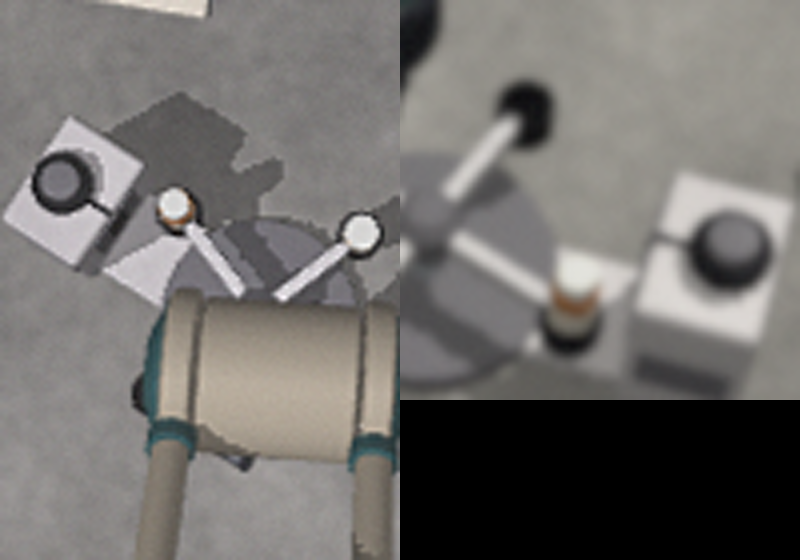

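Emit:
apply_moves(xyz=[[-0.004,0.009,0],[-0.004,0.009,0],[-0.004,0.009,0],[-0.004,0.009,0],[0,0,0]], rot=[[0,0,0],[0,0,0],[0,0,0],[0,0,0],[0,0,0]], hand=[-1,-1,-1,-1,-1])

```text
clock: 7.12
position: [0.4593, 0.0208, 0.0417]
ee_rot: [0.0, 0.882, 0.471, -0.0]
contact_force: [-0.4, 0.5, -0.4]
width: 0.0004
gripper_force: 0.0
```

```bash
cat > look.py <<'E'
import sys
from h import *
where()
c=np.zeros((560,800,3),np.uint8)
for i,(n,u0,v0,w,h) in enumerate((('top',208,172,60,84),('scene',295,170,60,84))):
    im=snap(n); s=400/w
    z=cv2.resize(im['pixels'][v0:v0+h,u0:u0+w],(400,560),interpolation=2)[:,:,::-1].copy()
    # expected cap-top centre (reading place) and read line, from this camera's own head measurement
    for k in range(0,400,50): cv2.line(z,(k,0),(k,5),(0,0,255),1); cv2.line(z,(0,k),(5,k),(0,0,255),1)
    c[:,400*i:400*i+400]=z
cv2.imwrite('pics/'+sys.argv[1],c)
E
python3 look.py b1.png
```

```text
t 7.12 reader mm [-48.3  23.3] z 0.0417 yaw 56.24 tilt [ 0.    -0.001 -1.   ] F [-0.44  0.46 -0.43] q [-0.11  0.3   2.02 -0.    0.82  0.48] w 0.0004
```

View pics/b1.png

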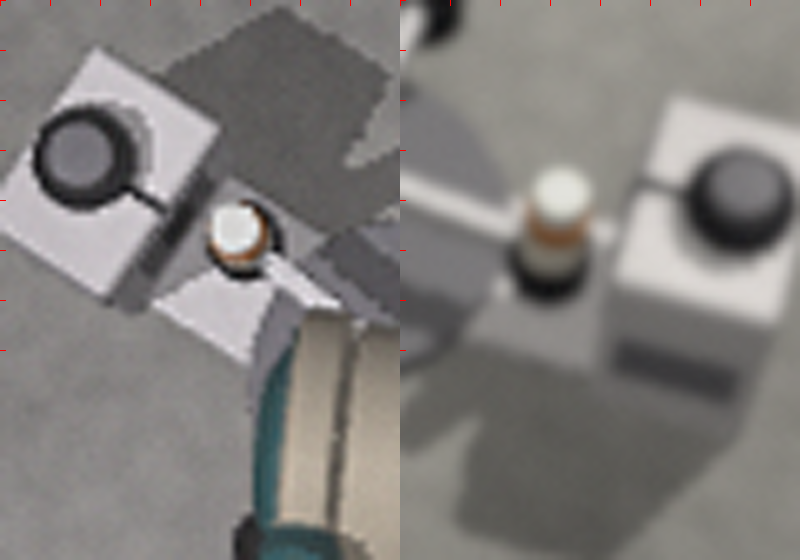

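```bash
cat > off.py <<'E'
from h import *
def off(pts):
    c,s=np.cos(PSI),np.sin(PSI)
    for n,(u0,v0,P) in pts.items():
        im=get_image(n); w={k:cast(im,u0+x/6.6667-.5,v0+y/6.6667-.5,z)[:2]-S for k,(x,y,z) in P.items()}
        print(n,{k:(1e3*np.array([v[0]*c+v[1]*s,-v[0]*s+v[1]*c])).round(1).tolist() for k,v in w.items()})
E
python3 - <<'E'
from off import *
off({'top':(208,172,dict(cap=(238,231,.1),key=(79,156,.126),line=(166,211,.105),A=(98,47,.105),B=(219,128,.105),C=(105,302,.105))),
'scene':(295,170,dict(cap=(160,191,.1),key=(343,187,.126),line=(237,185,.105),D=(271,95,.105),C=(213,283,.105),B=(375,326,.105)))})
E
```

```text
top {'cap': [92.9, -9.8], 'key': [161.7, 1.7], 'line': [122.3, 0.1], 'A': [185.5, -42.3], 'B': [123.3, -41.6], 'C': [122.2, 46.1]}
scene {'cap': [94.2, -11.5], 'key': [161.1, -3.8], 'line': [122.0, -2.6], 'D': [124.3, 41.3], 'C': [124.4, -47.0], 'B': [186.6, -45.8]}
```

Emit:
apply_moves(xyz=[[-0.002,0.007,0],[-0.002,0.007,0],[0,0,0],[0,0,0]], rot=[[0,0,0],[0,0,0],[0,0,0],[0,0,0]], hand=[-1,-1,-1,-1])

```text
clock: 7.82
position: [0.4619, 0.0178, 0.0417]
ee_rot: [0.0, 0.882, 0.471, 0.0]
contact_force: [0.1, 0.2, -0.3]
width: -0.0002
gripper_force: 0.1
```

```bash
python3 look.py b2.png
```

```text
t 7.83 reader mm [-49.4  19.4] z 0.0417 yaw 56.24 tilt [ 0. -0. -1.] F [ 0.13  0.17 -0.26] q [-0.11  0.31  2.01 -0.    0.82  0.48] w -0.0002
```

View pics/b2.png

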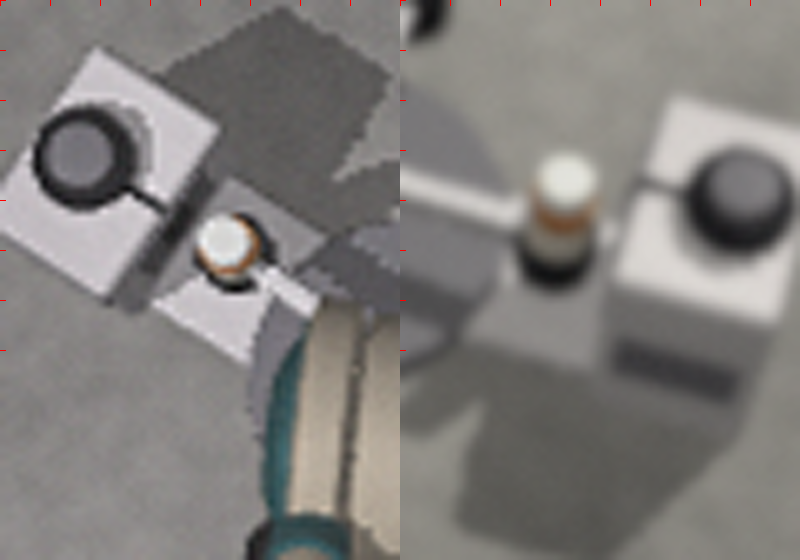

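```bash
cat > cap.py <<'E'
from h import *
# white-cap circle: bright, neutral/greenish blob near the seed; enclosing circle
for n,u,v in(('top',242,207.5),('scene',319.5,196)):
    im=get_image(n); p=im['pixels'].astype(int); 
    for t in (190,205):
        m=((p.min(2)>t-15)&(p.mean(2)>t)); k=np.zeros(m.shape,np.uint8); cv2.circle(k,(int(round(u)),int(round(v))),6,1,-1); m&=k>0
        nn,l,s,cc=cv2.connectedComponentsWithStats(m.astype(np.uint8)); i=1+np.argmax(s[1:,4]); q=cc[i]
        w=cast(im,*q,.1)[:2]-S; c,sn=np.cos(PSI),np.sin(PSI)
        print(n,t,s[i],q.round(2),(1e3*np.array([w[0]*c+w[1]*sn,-w[0]*sn+w[1]*c])).round(1))
E
python3 cap.py; python3 - <<'E'
from off import *
off({'top':(208,172,dict(cap=(225,241,.1))),'scene':(295,170,dict(cap=(166,177,.1)))})
E
```

```text
top 190 [238 205   7   7  39] [241.   207.59] [95.8 -3. ]
top 205 [238 205   7   7  35] [241.03 207.71] [95.5 -2.7]
scene 190 [316 194   8   6  38] [319.68 196.32] [95.6 -5.3]
scene 205 [317 194   6   5  27] [319.59 196.07] [95.2 -4.6]
top {'cap': [95.1, -3.2]}
scene {'cap': [94.7, -4.7]}
```

Emit:
apply_moves(xyz=[[0,0.0027,0],[0,0.0027,0],[0,0,0],[0,0,0]], rot=[[0,0,0],[0,0,0],[0,0,0],[0,0,0]], hand=[-1,-1,-1,-1])

```text
clock: 8.62
position: [0.4629, 0.017, 0.0417]
ee_rot: [-0.0, 0.882, 0.471, -0.0]
contact_force: [-1.5, 0.7, 1.4]
width: -0.0005
gripper_force: 0.7
```

```bash
python3 -c "from h import *;where()"; python3 cap.py
```

```text
t 8.62 reader mm [-49.5  18.1] z 0.0417 yaw 56.23 tilt [-0. -0. -1.] F [-1.52  0.68  1.42] q [-0.11  0.31  2.01 -0.    0.82  0.48] w -0.0005
top 190 [238 205   7   7  40] [240.8  208.08] [95.5 -1.5]
top 205 [238 205   7   7  37] [240.78 208.27] [95.2 -1. ]
scene 190 [317 193   7   6  37] [319.95 195.57] [95.7 -2.9]
scene 205 [317 193   7   6  28] [320.   195.68] [95.9 -3.2]
```

Emit:
apply_moves(xyz=[[0,-0.025,0],[0,-0.025,0],[0,0,-0.1],[0,0,-0.15],[0,0,-0.15],[0,0,-0.15],[-0.2,0.13,0],[-0.2,0.13,0]], rot=[[0,0,0],[0,0,0],[0,0,0],[0,0,0],[0,0,0],[0,0,0],[0,0,0],[0,0,0]], hand=[-1,-1,-1,-1,-1,-1,-1,-1])

```text
clock: 9.72
position: [0.4493, -0.1, 0.2077]
ee_rot: [0.001, 0.881, 0.473, 0.001]
contact_force: [1.2, 0.1, -0.4]
width: 0.0003
gripper_force: 0.0
```

Emit:
apply_moves(xyz=[[-0.2,0.13,0],[-0.2,0.13,0],[-0.2,0.13,0],[0,0,0]], rot=[[0,0,0],[0,0,0],[0,0,0],[0,0,0]], hand=[-1,-1,-1,-1])

```text
clock: 10.22
position: [0.4464, -0.2913, 0.2062]
ee_rot: [0.001, 0.883, 0.469, -0.0]
contact_force: [0.4, 1.2, 1.1]
width: -0.0001
gripper_force: 0.0
```

```bash
python3 -c "
from h import *;where()
c=np.zeros((560,800,3),np.uint8)
for i,(n,u0,v0,w,h) in enumerate((('top',208,168,80,112),('scene',260,150,80,112))):
    im=snap(n); np.save('pics/'+n+'.npy',im,allow_pickle=True)
    c[:,400*i:400*i+400]=cv2.resize(im['pixels'][v0:v0+h,u0:u0+w],(400,560),interpolation=2)[:,:,::-1]
cv2.imwrite('pics/c1.png',c)"; python3 cap.py
```

```text
t 10.22 reader mm [-314.8 -139.6] z 0.2062 yaw 55.94 tilt [ 0.    -0.002 -1.   ] F [0.45 1.24 1.07] q [-0.71  0.23  1.64 -0.    1.28 -0.11] w -0.0001
top 190 [238 205   7   7  40] [240.8  208.08] [95.5 -1.5]
top 205 [238 205   7   7  36] [240.69 208.31] [95.4 -0.8]
scene 190 [317 193   7   6  37] [319.95 195.57] [95.7 -2.9]
scene 205 [317 193   7   6  28] [320.   195.68] [95.9 -3.2]
```

View pics/c1.png

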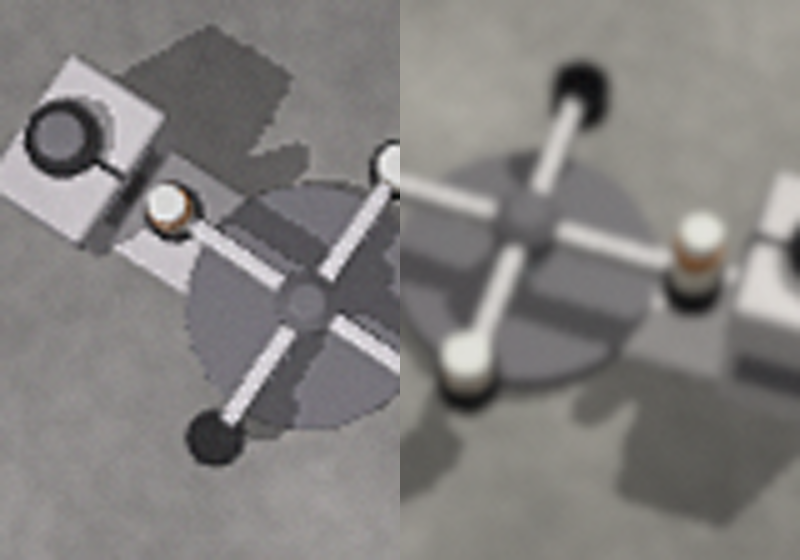

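```bash
python3 - <<'E'
from h import *
K=6
for n,hs,kz in(('top',(225,205),0),('scene',(333,205),0)):
    im=np.load('pics/'+n+'.npy',allow_pickle=True).item(); p=im['pixels']
    g=cv2.resize(p,None,fx=K,fy=K,interpolation=cv2.INTER_CUBIC).astype(float).mean(2)
    up=lambda u:(u+.5)/K-.5
    # head top: component of bright containing points near predicted head centre side
    cen=proj(im,[*(S+.150*np.array([np.cos(PSI),np.sin(PSI)])+.030*np.array([-np.sin(PSI),np.cos(PSI)])*(1 if n=='top' else -1)),.105])
    m=(g>160).astype(np.uint8); _,l,s,c=cv2.connectedComponentsWithStats(m)
    k=l[int((cen[1]+.5)*K),int((cen[0]+.5)*K)]; cnt=cv2.findContours((l==k).astype(np.uint8),0,1)[0][0]; h=cv2.convexHull(cnt)
    W=np.array([cast(im,up(a),up(b),.105)[:2] for a,b in h[:,0]]); r=cv2.minAreaRect((W*1000).astype(np.float32)); print(n,'rect',k,s[k,4],r)
    q=cv2.approxPolyN(h,4,ensure_convex=True).reshape(-1,2); q=np.array([cast(im,up(a),up(b),.105)[:2] for a,b in q])
    for i in range(4): d=q[(i+1)%4]-q[i]; print(' edge',np.hypot(*d).round(4),(np.degrees(np.arctan2(d[1],d[0]))%90).round(2))
    # spokes at z=.06
    vv,uu=np.nonzero(g>165); W=np.array([cast(im,up(a),up(b),.06)[:2] for a,b in zip(uu,vv)])-S if 0 else None
    o=np.array(im['origin']); D=rot(im['orientation'])@np.array([(up(uu)-im['cx'])/foc(im),(up(vv)-im['cy'])/foc(im),np.ones(len(uu))]); W=(o[:,None]+D*((.06-o[2])/D[2]))[:2].T-S
    rr=np.hypot(*W.T); th=np.degrees(np.arctan2(W[:,1],W[:,0]))-56.2; L=[]
    for a in(0,90,180,270):
        dth=(th-a+180)%360-180; w=W[(rr>.026)&(rr<.070)&(abs(dth)<12)]
        if len(w)<100: continue
        vx,vy,x0,y0=cv2.fitLine(w.astype(np.float32),2,0,.01,.01).ravel(); L.append(w.mean(0)); print(' spoke',a,len(w),(np.degrees(np.arctan2(vy,vx))%90).round(2),w.mean(0).round(4))
    if len(L)==4: d=L[0]-L[2]; e=L[1]-L[3]; print(' cross',np.degrees(np.arctan2(d[1],d[0])).round(2),np.degrees(np.arctan2(e[1],e[0])).round(2)-90)
E
```

```text
top rect 58 8397 ((571.5983276367188, 190.10122680664062), (62.810630798339844, 42.13658905029297), 56.315189361572266)
 edge 0.0439 55.14
 edge 0.0612 56.48
 edge 0.0355 57.87
 edge 0.0637 64.0
 spoke 0 1707 55.18 [0.0269 0.0396]
 spoke 90 1735 55.3 [-0.0393  0.0273]
 spoke 180 1746 55.96 [-0.0276 -0.0392]
 spoke 270 1661 54.96 [ 0.0394 -0.0272]
 cross 55.32 55.31
scene rect 54 9077 ((610.8177490234375, 160.00177001953125), (72.87578582763672, 41.200225830078125), 55.431304931640625)
 edge 0.0403 57.37
 edge 0.0859 55.42
 edge 0.0476 25.33
 edge 0.0606 54.55
 spoke 0 1902 54.5 [0.0289 0.0388]
 spoke 90 1712 56.26 [-0.0391  0.0276]
 spoke 180 1871 53.68 [-0.0264 -0.0408]
 spoke 270 1863 55.39 [ 0.0398 -0.0269]
 cross 55.17 55.379999999999995
```

Emit:
apply_moves(xyz=[[0.12,-0.078,0],[0.12,-0.078,0],[0.12,-0.078,0],[0.12,-0.078,0],[0.12,-0.078,0],[0.12,-0.078,0],[0.12,-0.078,0],[0,0,0]], rot=[[0,0,0],[0,0,0],[0,0,0],[0,0,0],[0,0,0],[0,0,0],[0,0,0],[0,0,0]], hand=[-1,-1,-1,-1,-1,-1,-1,-1])

```text
clock: 11.42
position: [0.4492, 0.0173, 0.207]
ee_rot: [-0.0, 0.88, 0.474, 0.0]
contact_force: [-0.0, -0.5, -0.7]
width: 0.0001
gripper_force: 0.0
```

```bash
python3 -c "from h import *;where()"
```

```text
t 11.43 reader mm [-56.8  29.8] z 0.207 yaw 56.62 tilt [ 0.     0.001 -1.   ] F [-0.02 -0.47 -0.67] q [-0.12  0.1   1.79  0.    1.25  0.46] w 0.0001
```

Emit:
apply_moves(xyz=[[0.01,-0.008,0],[0,0,0]], rot=[[0,0,0],[0,0,0]], hand=[-1,-1])

```text
clock: 11.68
position: [0.4499, 0.0171, 0.2068]
ee_rot: [0.0, 0.882, 0.471, -0.0]
contact_force: [-1.7, 0.4, 0.6]
width: 0.0002
gripper_force: 0.0
```

```bash
python3 -c "from h import *;where()"
```

```text
t 11.68 reader mm [-56.6  29. ] z 0.2068 yaw 56.23 tilt [ 0. -0. -1.] F [-1.66  0.41  0.57] q [-0.12  0.1   1.79 -0.    1.25  0.47] w 0.0002
```

Emit:
apply_moves(xyz=[[0.024,-0.014,0],[0,0,0.1],[0,0,0.1],[0,0,0.1],[0,0,0.1],[0,0,0.1],[0,0,0.05],[0,0,0]], rot=[[0,0,0],[0,0,0],[0,0,0],[0,0,0],[0,0,0],[0,0,0],[0,0,0],[0,0,0]], hand=[-1,-1,-1,-1,-1,-1,-1,-1])

```text
clock: 12.68
position: [0.4498, 0.0254, 0.0407]
ee_rot: [-0.001, 0.882, 0.471, -0.001]
contact_force: [0.2, 0.4, 1.4]
width: -0.0002
gripper_force: 0.0
```

```bash
python3 -c "from h import *;where()"
```

```text
t 12.68 reader mm [-49.8  33.7] z 0.0407 yaw 56.16 tilt [-0.003  0.    -1.   ] F [0.23 0.39 1.39] q [-0.1   0.29  2.04  0.    0.81  0.49] w -0.0002
```

Emit:
apply_moves(xyz=[[0,0.011,0],[0,0.011,0],[0,0.011,0],[0,0.011,0],[0,0.0045,0],[0,0.0045,0],[0,0,0],[0,0,0]], rot=[[0,0,0],[0,0,0],[0,0,0],[0,0,0],[0,0,0],[0,0,0],[0,0,0],[0,0,0]], hand=[-1,-1,-1,-1,-1,-1,-1,-1])

```text
clock: 13.68
position: [0.4636, 0.0168, 0.0416]
ee_rot: [-0.0, 0.882, 0.471, -0.0]
contact_force: [-1.2, 0.5, 1.0]
width: -0.0
gripper_force: 0.6
```

```bash
python3 -c "from h import *;where()"; python3 cap.py
```

```text
t 13.68 reader mm [-49.2  17.5] z 0.0416 yaw 56.24 tilt [-0.001 -0.    -1.   ] F [-1.22  0.5   0.98] q [-0.11  0.31  2.01 -0.    0.82  0.48] w -0.0
top 190 [237 205   8   8  39] [240.56 208.49] [95.4 -0.2]
top 205 [237 206   8   6  34] [240.5  208.47] [95.6 -0.1]
scene 190 [317 193   7   6  36] [320.   195.36] [95.7 -2.2]
scene 205 [317 193   7   5  26] [320.12 195.19] [95.8 -1.6]
```

Emit:
apply_moves(xyz=[[0,-0.025,0],[0,-0.025,0],[0,0,-0.1],[0,0,-0.15],[0,0,-0.15],[0,0,-0.13],[0,0,0],[0,0,0]], rot=[[0,0,0],[0,0,0],[0,0,0],[0,0,0],[0,0,0],[0,0,0],[0,0,0],[0,0,0]], hand=[-1,-1,-1,-1,-1,-1,-1,-1])

```text
clock: 14.78
position: [0.4505, 0.0253, 0.2001]
ee_rot: [-0.0, 0.882, 0.471, -0.0]
contact_force: [0.1, 0.8, -0.4]
width: -0.0002
gripper_force: 0.0
```

Emit:
apply_moves(xyz=[[0.1,0.016,0],[0.1,0.016,0],[0.1,0.016,0],[0.1,0.016,0],[0.1,0.016,0],[0.1,0.016,0],[0.1,0.016,0],[0,0,0]], rot=[[0,0,0],[0,0,0],[0,0,0],[0,0,0],[0,0,0],[0,0,0],[0,0,0],[0,0,0]], hand=[-1,-1,-1,-1,-1,-1,-1,-1])

```text
clock: 15.78
position: [0.5961, 0.1821, 0.198]
ee_rot: [-0.001, 0.882, 0.472, -0.002]
contact_force: [-0.2, 0.0, -0.4]
width: 0.0004
gripper_force: 0.0
```

Emit:
apply_moves(xyz=[[0,0,0],[0,0,0]], rot=[[0,0,0],[0,0,0]], hand=[-1,-1])

```text
clock: 16.02
position: [0.595, 0.1802, 0.2002]
ee_rot: [-0.0, 0.882, 0.471, -0.001]
contact_force: [-1.0, 1.8, 0.5]
width: -0.0003
gripper_force: 0.0
```

```bash
python3 -c "from h import *;where()"
```

```text
t 16.02 reader mm [159.6  -0.9] z 0.2002 yaw 56.2 tilt [-0.002 -0.001 -1.   ] F [-1.01  1.79  0.48] q [ 0.18  0.36  1.45 -0.    1.33  0.77] w -0.0003
```

Emit:
apply_moves(xyz=[[0.006,0,0.07],[0,0,0.07],[0,0,0.07],[0,0,0.015],[0,0,0],[0,0,0]], rot=[[0,0,0],[0,0,0],[0,0,0],[0,0,0],[0,0,0],[0,0,0]], hand=[-1,-1,-1,-1,-1,-1])

```text
clock: 16.77
position: [0.5977, 0.1824, 0.1343]
ee_rot: [0.0, 0.882, 0.471, 0.001]
contact_force: [-0.8, -0.1, -0.7]
width: -0.0002
gripper_force: 0.0
```

Emit:
apply_moves(xyz=[[0,0,0.007],[0,0,0.007],[0,0,0.007],[0,0,0.007],[0,0,0.007],[0,0,0]], rot=[[0,0,0],[0,0,0],[0,0,0],[0,0,0],[0,0,0],[0,0,0]], hand=[-1,-1,-1,-1,-1,-1])

```text
clock: 17.52
position: [0.5971, 0.1825, 0.1228]
ee_rot: [0.0, 0.882, 0.471, 0.0]
contact_force: [-0.6, -0.4, 2.3]
width: 0.0003
gripper_force: 1.4
```

Emit:
apply_moves(xyz=[[0,0,0.004],[0,0,0.004],[0,0,0.002],[0,0,0],[0,0,0]], rot=[[0,0,0],[0,0,0],[0,0,0],[0,0,0],[0,0,0]], hand=[-1,-1,-1,-1,-1])

```text
clock: 18.15
position: [0.5971, 0.1825, 0.121]
ee_rot: [0.0, 0.882, 0.471, 0.0]
contact_force: [-3.0, -1.2, 8.9]
width: 0.0002
gripper_force: 4.3
```

Emit:
apply_moves(xyz=[[0,0,0.004],[0,0,0],[0,0,0]], rot=[[0,0,0],[0,0,0],[0,0,0]], hand=[-1,-1,-1])

```text
clock: 18.52
position: [0.5972, 0.1825, 0.1208]
ee_rot: [0.0, 0.882, 0.471, 0.001]
contact_force: [-3.6, -1.1, 13.7]
width: 0.0003
gripper_force: 6.8
```

Emit:
apply_moves(xyz=[[0,0,-0.02],[0,0,-0.05],[0,0,-0.1],[0,0,-0.15],[-0.1,0,-0.1],[-0.12,0,0],[-0.15,0.05,0],[-0.15,0.08,0]], rot=[[0,0,0],[0,0,0],[0,0,0],[0,0,0],[0,0,0],[0,0,0],[0,0,0],[0,0,0]], hand=[-1,-1,-1,-1,-1,-1,-1,-1])

```text
clock: 19.52
position: [0.5422, 0.0303, 0.2451]
ee_rot: [0.0, 0.882, 0.472, 0.0]
contact_force: [1.0, 0.2, -0.1]
width: -0.0004
gripper_force: 0.0
```

Emit:
apply_moves(xyz=[[-0.18,0.12,0],[-0.18,0.12,0],[-0.18,0.12,0],[-0.18,0.12,0],[-0.18,0.12,0],[-0.1,0.06,0],[0,0,0],[0,0,0]], rot=[[0,0,0],[0,0,0],[0,0,0],[0,0,0],[0,0,0],[0,0,0],[0,0,0],[0,0,0]], hand=[-1,-1,-1,-1,-1,-1,-1,-1])

```text
clock: 20.52
position: [0.5406, -0.3157, 0.2444]
ee_rot: [-0.001, 0.882, 0.471, 0.0]
contact_force: [0.2, 0.1, -0.5]
width: -0.0002
gripper_force: 0.0
```

```bash
python3 -c "from h import *;where()"; python3 cap.py
```

```text
t 20.52 reader mm [-282.7 -231.5] z 0.2444 yaw 56.23 tilt [-0.     0.001 -1.   ] F [ 0.24  0.05 -0.46] q [-0.64  0.35  1.37  0.    1.43 -0.05] w -0.0002
top 190 [237 205   8   8  37] [240.57 208.49] [95.4 -0.2]
top 205 [237 206   7   6  33] [240.39 208.48] [95.8  0.1]
scene 190 [317 193   7   6  36] [320.   195.36] [95.7 -2.2]
scene 205 [317 193   7   5  27] [320.   195.22] [95.5 -1.8]
```

Vial unmoved, key bottomed and released, hand clear.

```bash
python3 -c "from h import *;print(job.sign_off())"
```

```text
the job is handed in; nothing more can be done
None
```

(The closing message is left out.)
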